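Stand two cutting boards in the slotted rack

TASK

The two wooden cutting boards were left propped sloping at the two ends of the steel rack. Tip each one up onto its long edge so that it leans on the rack's fence, and slide it along the fence into the slot in the middle of the rack until it is fully home against the middle stop, one board from each end. Leave them standing there by themselves, and do not disturb the bowl or the jar.

Things in the scene. Friction and masses are not known exactly. Their poses are not given: they have to be found in the camera images.
- rack: fixed steel rack. Origin: on the counter at the fence's foot, mid-length; y along the rack, x from the fence to the loading side, z up. Base plate 620 mm along y, x -65 to 105 mm; its top (the floor) is at z = 6 mm. The fence runs the whole length, 91 mm high; its face passes x = 0 at z = 6 mm and leans back to -x by 8 deg. Two white boards (to 122 mm high) behind it belong to the rack
- slot_stop (a point): foot of the middle stop: rack x = 9, y = 0, z = 6 mm. The stop is a plate 6 mm thick across the slot, 75 mm high. The slot: y -85 to 85 mm, between the fence and a parallel guard, 18 mm wide; guard 6 mm thick, 78 mm high, with flared mouths reaching |y| = 104 mm, x = 34 mm. Boards enter from either end; when home they stick out by 45 to 80 mm
- large_board: loose large light-wood board, 160 x 120 x 12 mm, lying on a loading place, sloping up 28 deg away from the fence, lower long edge at the fence's foot. Origin: middle of that edge, on the underside. x: up the underside to the raised edge (120 mm; 8 deg off vertical when leaning on the fence); y: along its length; z: out of the upper face, which will lean on the fence
- small_board: loose small light-wood board, 130 x 100 x 12 mm, lying on a loading place, sloping up 28 deg away from the fence, lower long edge at the fence's foot. Origin: middle of that edge, on the underside. x: up the underside to the raised edge (100 mm; 8 deg off vertical when leaning on the fence); y: along its length; z: out of the upper face, which will lean on the fence
- left_rest (a point): centre of the loading place at the rack's +y end: rack x = 5, y = 205, z = 6 mm. A board's lower edge starts centred here, give or take 15 mm along y; its raised part rests on two posts 10 mm wide, 42 mm high, at rack x = 73 mm, 40 mm either side of this centre along y (70 mm free between them)
- right_rest (a point): the same for the loading place at the -y end: rack x = 5, y = -205, z = 6 mm, with two posts likewise
- large_board_left_end (a point): the +y end of the large board's lower long edge, on the underside
- large_board_right_end (a point): the -y end of the large board's lower long edge, on the underside
- small_board_left_end (a point): the +y end of the small board's lower long edge, on the underside
- small_board_right_end (a point): the -y end of the small board's lower long edge, on the underside
- bowl: loose steel mixing bowl, 120 mm across, 55 mm high; origin at the centre of its foot. Leave alone
- jar: loose glass jar with a steel lid, 72 mm across, 90 mm high; origin at the centre of its foot. Leave alone
Mind the look-alikes: they are no part of the job. Leave any blue or green look-alike of the large_board alone.

How it is judged:
On the way, in this order (a step that is already met when the one before it is completed fails the run):
1. one board has been tipped up onto its long edge (angle between any of large_board, small_board's own x axis and vertical below 0.3 rad), for 0.2 s.
2. one board stands fully home in the slot (((angle between large_board's own x axis and vertical below 0.25 rad and angle between the y axis of large_board and the y axis of rack, either way round below 0.1 rad and x of large_board in the frame of rack between 0.003 and 0.022 m and z of large_board in the frame of rack between 0 and 0.016 m and (y of large_board_right_end in the frame of rack between 0 and 0.01 m or y of large_board_left_end in the frame of rack between -0.01 and 0 m)) or (angle between small_board's own x axis and vertical below 0.25 rad and angle between the y axis of small_board and the y axis of rack, either way round below 0.1 rad and x of small_board in the frame of rack between 0.003 and 0.022 m and z of small_board in the frame of rack between 0 and 0.016 m and (y of small_board_right_end in the frame of rack between 0 and 0.01 m or y of small_board_left_end in the frame of rack between -0.01 and 0 m)))), for 0.2 s.
3. both boards stand fully home in the slot (angle between each of large_board, small_board's own x axis and vertical below 0.25 rad and angle between the y axis of each of large_board, small_board and the y axis of rack, either way round below 0.1 rad and x of large_board in the frame of rack between 0.003 and 0.022 m and z of large_board in the frame of rack between 0 and 0.016 m and (y of large_board_right_end in the frame of rack between 0 and 0.01 m or y of large_board_left_end in the frame of rack between -0.01 and 0 m) and x of small_board in the frame of rack between 0.003 and 0.022 m and z of small_board in the frame of rack between 0 and 0.016 m and (y of small_board_right_end in the frame of rack between 0 and 0.01 m or y of small_board_left_end in the frame of rack between -0.01 and 0 m)), for 0.2 s.
At the end, for the whole second after the job is handed in: Both boards stand on a long edge in the slot, one each side of the stop (within 14 degrees of upright, 6 degrees of the rack's line, edge on the rack floor), inner end within 7 mm of the middle stop, at rest; bowl and jar moved under 30 mm (all of step 3 and linear speed of each of large_board, small_board below 0.02 m/s and angular speed of each of large_board, small_board below 0.1 rad/s); the robot touches nothing.
It fails at once if the bowl is moved more than 30 mm (distance of bowl from where it was at the start of the episode above 0.03 m).
It fails at once if the jar is moved more than 30 mm (distance of jar from where it was at the start of the episode above 0.03 m).
It also fails if it takes over 64 s, if anything falls off the work surface, if the arm or the gripper's body presses on something with over 40 N, if the wrist force passes 120 N, or if a joint passes its speed limit or range.

ROBOT

A 6-joint arm with a two-finger parallel gripper is mounted at the origin on the work surface. World frame = base frame: x ahead of the robot, y to its left, z up, the work surface at z = 0. Lengths are in m, angles in rad, forces in N, time in s.
With the tool pointing down it reaches from about 0.35 to 0.775 m from the base axis. Payload 5.5 kg.
Tool frame: the origin (TCP) lies midway between the tips of the shut fingers; the grasp point (between the pads) lies 19 mm behind it; z points along the fingers, y is the line along which they close (so a half turn about z gives the same grasp; the last joint's range is limited). The gripper opens to 85 mm and grips with 20 to 120 N. Pads are 22 mm wide; open, the fingers measure 114 mm over their backs; the gripper's body (76 mm by 85 mm) begins 54 mm behind the grasp point. The pads swing forward as they close: fully open they stand 13 mm farther back than shut.
Start: joints at [-1.254, 0.313, 0.046, 1.304, 0, 1.431], TCP at [0.254, -0.516, 0.231] pointing down, gripper open.
Joint ranges: [-2.76, 2.76], [-0.86, 1.69], [-1.03, 1.26], [-2.2, 2.34], [-1.47, 1.5], [-3.14, 3.14]. Speed limits (rad/s): [2.57, 2.57, 3.14, 3.14, 3.14, 3.14].

INTERFACE

Orientations are given as a unit quaternion [w, x, y, z].
In Python, from workcell import get_state, read_camera, camera_info, hand_in, recognise gives the robot as it stands.
- The arm moves only by the tool arm_command, never from a script. Its argument "moves" is one flat list of numbers, 7 for each row, row after row: the opening, from -1 (shut) to 1 (fully open), then the shift along the tool's x, y, z in mm, then the turn, a rotation vector about the tool's x, y, z in rad. A call has 1 to 8 rows; each row shifts and turns the commanded pose from where the row before left it, along the tool's axes as they then stand; what a row does not reach is not made up. A row lasts 1/8 s, in which the tool goes at most 62.5 mm and 10.7 degrees, less where a joint would pass 70% of its speed; a pose out of reach is approached as far as the arm can. A call with a gripper value outside its range is refused whole. The fingers move at their own pace and stop on an object; "newtons" is the grip in N (left out, the last holds). Time passes only in rows, so rows that do not move let the fingers close. It gives the time, the measured TCP pose, the force, the opening and the grip force at its end, in the units of the state.
- get_state(): the state, without advancing time (a new reading comes with each control period).
- read_camera(name): name is "scene" or "top" or "wrist"; returns (picture, depth): 384x512x3 uint8, blue, green, red; 384x512 float32, m along the optical axis (not along the pixel's ray), 0 where there is no reading.
- camera_info(name): a dict with "fovy" (degrees; the focal length in pixels is half the picture's height over the tangent of half this angle, whatever the lens; pixels are square), "cx", "cy" (the principal point, pixels), "eye" and "orientation" of the camera in the world; the wrist camera has in their place "tool_from_camera" (4x4, takes a point from camera to tool coordinates, whose origin is the TCP and whose axes are the flange's). Camera axes: x right, y down, z forward; pixel columns grow to the right and rows downward; lengths in m; the calibration is good to about 2 mm. A picture is of the moment at which its call begins: read the wrist's pose just before it. camera_info takes no time and is no camera call.
- hand_in(): hands the job in; it is judged then, once.
Trained networks look in the newest picture that a camera, given by its name, has taken for a name from the list of things; names that differ only in an ending like _2 or _b are one class to them, and where a whole thing is asked for, a point or a joint stands for the part that bears it (a point fixed in the world has none). Each returns a list of dicts, best first, with "confidence" (0 to 1); they miss things now and then, are a little off and sometimes report something else, mostly with a low value. They report only what shows in the picture. A call takes as long as a camera call. They do not tell look-alikes from the thing itself.
- recognise(camera, label): "point" ([column, row] in pixels, amid what is visible of it).
The state is a dict: "clock": time; "joint_pos": joint angles; "qvel": joint speeds; "tau": joint torques, N m; "tcp_pos": TCP position; "orientation": TCP orientation; "wrist_force": force on the tool from outside, world axes, zero at the start; "ft_torque": the same for the moment, N m; "finger_gap": finger opening in m; "grip_force": force on a finger pad.
Only numpy, scipy, OpenCV 4.12 (cv2) and the standard library are available. Lean on these libraries where they do the work, as an engineer would, in place of code of your own. Each camera call takes 0.05 s, during which the arm holds its last target. There are 200 camera calls.

## Working session

There is one attempt and no reset: what is moved stays moved. The work goes in short steps, Python scripts to look and compute and a tool call to move; the robot and the scene stay as the last step left them, time stands still between calls to the robot, and variables do not carry over. Pictures are saved under pics/ and viewed, at most 10 in all, crops included, and the job is handed in when it is done.

Besides the shell and the picture viewer there is one more tool, called after ">>>" by a JSON object that holds its "fn" and its "kwargs", one argument or row to a line. arm_command: Moves the arm, as the interface text tells. Its arguments: {"type":"object","properties":{"moves":{"type":"array"},"newtons":{"type":"number"}},"required":["moves"]}

```bash
mkdir -p pics; ls
cat > h.py <<'E'
import numpy as np, cv2
from scipy.spatial.transform import Rotation as R
from workcell import *
def rot(q): return R.from_quat([q[1],q[2],q[3],q[0]])
def cam(n):
    c=camera_info(n); f=192/np.tan(np.radians(c["fovy"])/2)
    if "eye" in c: T=np.eye(4); T[:3,:3]=rot(c["orientation"]).as_matrix() if len(np.shape(c["orientation"]))==1 else c["orientation"]; T[:3,3]=c["eye"]
    else:
        s=get_state(); W=np.eye(4); W[:3,:3]=rot(s["orientation"]).as_matrix(); W[:3,3]=s["tcp_pos"]; T=W@np.array(c["tool_from_camera"])
    return f,c["cx"],c["cy"],T
def cloud(n,d,k=None):
    f,cx,cy,T=k or cam(n); v,u=np.mgrid[:384,:512]
    p=np.stack([(u-cx)/f*d,(v-cy)/f*d,d],-1)
    return p@T[:3,:3].T+T[:3,3]
E
python3 - <<'E'
from h import *
for n in("scene","top"):
    print(camera_info(n))
    k=cam(n);im,d=read_camera(n);np.savez(n+".npz",im=im,d=d,P=cloud(n,d,k));cv2.imwrite(f"pics/{n}.png",im)
    P=cloud(n,d,k)
    for l in("rack","large_board","small_board","bowl","jar","slot_stop"):
        for r in recognise(n,l):
            u,v=map(int,r["point"]); print(n,l,(u,v),round(r["confidence"],2),P[v,u].round(3))
print(get_state())
E
```

```text
pics
{'fovy': 53.468149522221765, 'cx': 253.8095241533899, 'cy': 187.36353858524993, 'eye': array([ 1.24777272, -0.02425384,  1.02261477]), 'orientation': array([-0.21392071,  0.65578169,  0.68913178, -0.22200382])}
scene rack (262, 174) 0.58 [ 0.475 -0.031  0.031]
scene large_board (329, 176) 0.94 [0.477 0.188 0.037]
scene large_board (404, 203) 0.9 [0.554 0.424 0.013]
scene large_board (364, 134) 0.88 [0.252 0.335 0.008]
scene small_board (328, 180) 0.63 [0.504 0.18  0.052]
scene small_board (203, 186) 0.56 [ 0.551 -0.214  0.056]
scene bowl (110, 201) 0.55 [ 0.598 -0.508  0.018]
scene jar (271, 262) 0.72 [0.812 0.004 0.085]
scene slot_stop (263, 174) 0.59 [ 0.479 -0.028  0.037]
{'fovy': 49.271068784199166, 'cx': 250.31984468493292, 'cy': 191.35527786569358, 'eye': array([ 0.3725318 , -0.03151441,  1.11515   ]), 'orientation': array([-0.05571483,  0.71361618, -0.69496533,  0.06834469])}
top rack (242, 234) 0.68 [ 0.452 -0.03   0.038]
top large_board (69, 196) 0.92 [0.543 0.431 0.012]
top large_board (158, 217) 0.82 [0.489 0.186 0.048]
top large_board (94, 307) 0.63 [0.261 0.337 0.01
[... 301 characters left out ...]
3]
{'clock': 0.7, 'joint_pos': array([-1.25360427e+00,  3.13159753e-01,  4.61159858e-02,  1.30360873e+00,
       -1.26128997e-05,  1.43125271e+00]), 'qvel': array([ 0.00023742, -0.00137316,  0.00023818, -0.00059644,  0.00020851,
       -0.00126036]), 'tau': array([ 1.54705499e-04, -4.80286217e+01,  2.98750287e+01, -1.71516849e-04,
       -1.58171383e-04,  2.61137109e-05]), 'tcp_pos': array([ 0.25361791, -0.51609487,  0.23135265]), 'orientation': array([7.21885429e-05, 9.74037192e-01, 2.26388035e-01, 9.75978413e-08]), 'wrist_force': array([ 0.15454168, -0.63251707, -0.07070417]), 'ft_torque': array([-0.0168688 ,  0.02876326,  0.00636206]), 'grip_force': 0.0, 'finger_gap': 0.08555332295478076}
```

Run:
```python
import cv2
t=cv2.imread("pics/top.png");s=cv2.imread("pics/scene.png")
cv2.imwrite("pics/t2.png",cv2.resize(t,(800,600)));cv2.imwrite("pics/s2.png",cv2.resize(s[100:290,120:440],(800,475),interpolation=2))
```

```text
(no output)
```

View pics/t2.png

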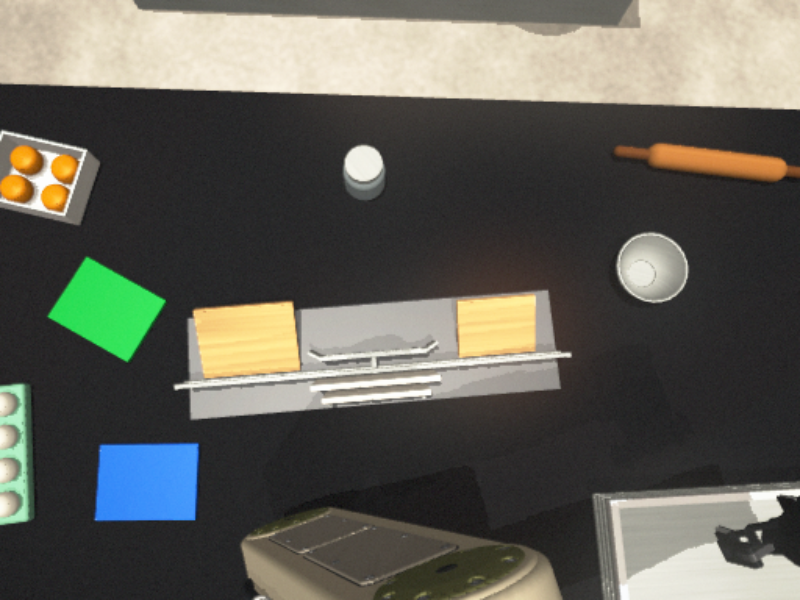

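View pics/s2.png

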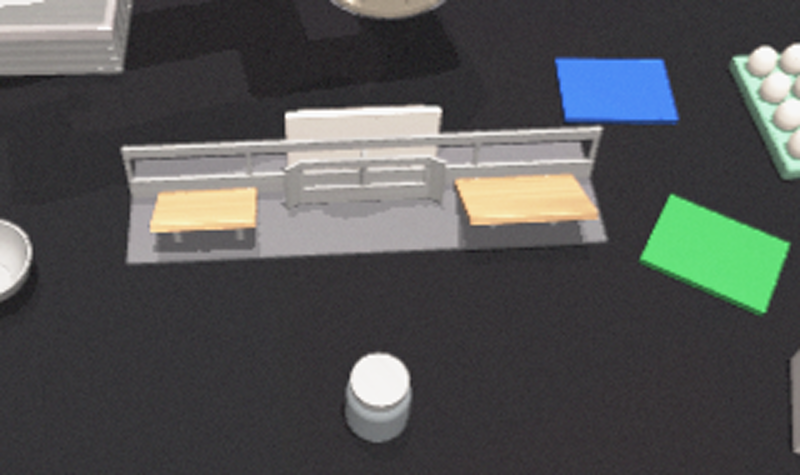

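The wooden boards are the large one at top px (158,217) and the small one at (317,207). The look-alikes are green at (69,196) and blue at (94,307), which I leave alone. The jar is at (232,110), and the bowl is at about (417,171), not where the network reported it. Next I'll measure the rack frame and the boards.

```bash
cat > meas.py <<'E'
from h import *
def wood(im,P):
    h=cv2.cvtColor(im,cv2.COLOR_BGR2HSV)
    return (h[...,0]>8)&(h[...,0]<28)&(h[...,1]>60)&(h[...,2]>120)&(P[...,0]>.38)&(P[...,0]<.64)&(abs(P[...,1])<.36)
E
python3 - <<'E'
from meas import *
for n in("top","scene"):
    D=np.load(n+".npz");im,P=D["im"],D["P"]
    w=wood(im,P)
    # rack base: grey pixels z~6mm
    h=cv2.cvtColor(im,cv2.COLOR_BGR2HSV)
    reg=(P[...,0]>.33)&(P[...,0]<.62)&(P[...,1]>-.4)&(P[...,1]<.4)&(h[...,2]>75)&(P[...,2]>-.02)
    reg=cv2.morphologyEx(reg.astype(np.uint8),cv2.MORPH_OPEN,np.ones((3,3)))
    k,l,st,c=cv2.connectedComponentsWithStats(reg); i=1+np.argmax(st[1:,4]); m=(l==i)
    low=m&(P[...,2]<.015)&~w
    r=cv2.minAreaRect(P[low][:,:2].astype(np.float32)*1000); print(n,"base rect",r, cv2.boxPoints(r).round())
    top=m&(P[...,2]>.08)&(P[...,2]<.1)
    print("fence-top n",top.sum(), np.polyfit(P[top][:,1],P[top][:,0],1),"floor z",np.median(P[low][:,2]))
    for s,nm in((1,"L"),(-1,"S")):
        mm=cv2.erode((w&(s*P[...,1]>.05)).astype(np.uint8),np.ones((2,2)))>0; Q=P[mm]
        c=Q.mean(0); u,sv,vt=np.linalg.svd(Q-c,full_matrices=False); nn=vt[2]*np.sign(vt[2,2])
        print(nm,len(Q),"c",c.round(4),"normal",nn.round(3),"tilt",np.degrees(np.arccos(nn[2])).round(1),"yaw",np.degrees(np.arctan2(nn[1],nn[0])).round(1))
        rr=cv2.minAreaRect(Q[:,:2].astype(np.float32)*1000); print(rr,cv2.boxPoints(rr).round().tolist())
im=cv2.imread("pics/top.png"); cv2.imwrite("pics/crop.png",cv2.resize(im[180:275,105:375],(800,281),interpolation=2))
E
```

```text
top base rect ((485.47149658203125, -19.028564453125), (190.6336669921875, 674.932861328125), 6.079257011413574) [[ 355.  306.]
 [ 426. -365.]
 [ 616. -345.]
 [ 545.  327.]]
fence-top n 1065 [-0.10611104  0.43713507] floor z 0.00726616771271682
L 2708 c [0.488  0.184  0.0468] normal [-0.468 -0.05   0.882] tilt 28.1 yaw -174.0
((487.51666259765625, 184.6532440185547), (106.85650634765625, 158.70111083984375), 6.3165059089660645) [[426.0, 258.0], [443.0, 100.0], [549.0, 112.0], [532.0, 269.0]]
S 1774 c [ 0.5235 -0.2245  0.0422] normal [-0.47  -0.053  0.881] tilt 28.2 yaw -173.5
((522.9755249023438, -224.3515625), (89.28828430175781, 129.59373474121094), 6.492907524108887) [[471.0, -165.0], [486.0, -294.0], [575.0, -284.0], [560.0, -155.0]]
scene base rect ((458.43377685546875, -18.40679931640625), (211.15054321289062, 670.9684448242188), 5.954006195068359) [[ 319.  304.]
 [ 388. -363.]
 [ 598. -341.]
 [ 529.  326.]]
fence-top n 972 [-0.10562319  0.43660556] floor z 0.004679777314954281
L 856 c [0.5014 0.1867 0.05  ] normal [-0.439 -0.045  0.898] tilt 26.2 yaw -174.1
((492.9696960449219, 185.6087646484375), (107.49480438232422, 158.15704345703125), 6.295436859130859) [[431.0, 258.0], [448.0, 101.0], [555.0, 113.0], [538.0, 270.0]]
S 561 c [ 0.5332 -0.2216  0.0429] normal [-0.443 -0.033  0.896] tilt 26.4 yaw -175.8
((525.1087036132812, -222.26129150390625), (94.62713623046875, 126.55778503417969), 6.77313756942749) [[471.0, -165.0], [486.0, -291.0], [580.0, -280.0], [565.0, -154.0]]
```

View pics/crop.png

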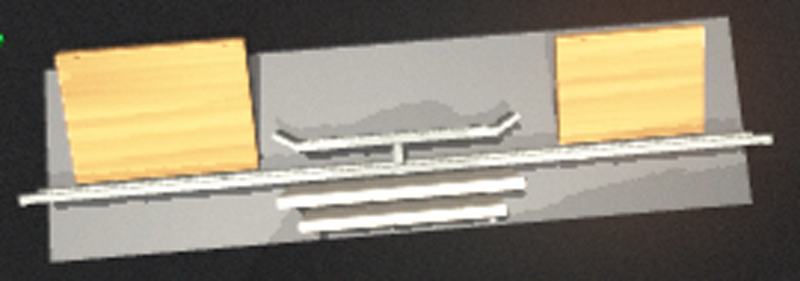

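Wood shows at crop (155,110) for the large board and (630,85) for the small one, with the stop at (400,152). The yaw is about 6.05°. Next I'll fix the rack origin.

Run:
```python
from h import *
D=np.load("top.npz");im,P=D["im"],D["P"]
a=np.radians(6.05);Z=R.from_euler("z",a).as_matrix()
Q=(P-[0.45,-0.02,0])@Z  # provisional rack coords
Q=Q*1000
g=im.mean(-1)
for v in range(226,242,2): print(v,[tuple(Q[v,u].round().astype(int)) for u in (232,238,240,242,248)])
low=(abs(Q[...,2]-6)<6)&(g>75)
for y in (-120,-130,120): 
    b=low&(abs(Q[...,1]-y)<6); x=Q[...,0][b&(Q[...,0]>0)]; print("front edge at",y,np.percentile(x,[95,99]),x.max())
for x0 in (-50,-40,85,95):
    b=low&(abs(Q[...,0]-x0)<5)&(abs(Q[...,1])<345); print("ends",x0,np.percentile(Q[...,1][b],[0,1,99,100]).round())
for y0 in(-250,-150,0,150,250):
    b=(abs(Q[...,1]-y0)<8)&(Q[...,2]>82)&(Q[...,2]<98)&(abs(Q[...,0])<60); print("fence top",y0,Q[b][:,0].min().round(),Q[b][:,0].max().round(),np.median(Q[b],0).round())
from meas import wood
w=wood(im,P)
for s in(1,-1):
    q=Q[(w&(s*P[...,1]>.05))]; print("board",s,np.percentile(q,[1,99],axis=0).round(),q.mean(0).round(1))
```

```text
226 [(np.int64(20), np.int64(13), np.int64(79)), (np.int64(18), np.int64(-1), np.int64(84)), (np.int64(18), np.int64(-6), np.int64(82)), (np.int64(18), np.int64(-11), np.int64(77)), (np.int64(17), np.int64(-26), np.int64(81))]
228 [(np.int64(15), np.int64(14), np.int64(81)), (np.int64(14), np.int64(-1), np.int64(81)), (np.int64(13), np.int64(-6), np.int64(81)), (np.int64(19), np.int64(-11), np.int64(7)), (np.int64(18), np.int64(-27), np.int64(9))]
230 [(np.int64(16), np.int64(15), np.int64(7)), (np.int64(9), np.int64(-1), np.int64(77)), (np.int64(8), np.int64(-6), np.int64(79)), (np.int64(14), np.int64(-11), np.int64(10)), (np.int64(12), np.int64(-27), np.int64(14))]
232 [(np.int64(11), np.int64(16), np.int64(5)), (np.int64(4), np.int64(0), np.int64(77)), (np.int64(3), np.int64(-5), np.int64(79)), (np.int64(9), np.int64(-11), np.int64(9)), (np.int64(7), np.int64(-26), np.int64(8))]
234 [(np.int64(5), np.int64(16), np.int64(12)), (np.int64(3), np.int64(0), np.int64(25)), (np.int64(-1), np.int64(-5), np.int64(72)), (np.int64(1), np.int64(-10), np.int64(38)), (np.int64(0), np.int64(-25)
[... 683 characters left out ...]
np.int64(57))]
front edge at -120 [107.50273881 205.68700709] 487.80820193801884
front edge at -130 [107.79927441 196.09376378] 487.7689250899173
front edge at 120 [107.18079665 110.34904909] 514.3273432572893
ends -50 [-314. -309.  303.  306.]
ends -40 [-312. -308.  306.  310.]
ends 85 [-315. -309.  305.  309.]
ends 95 [-313. -311.  305.  309.]
fence top -250 -12.0 -5.0 [  -9. -250.   92.]
fence top -150 -12.0 -6.0 [  -9. -149.   92.]
fence top 0 -44.0 18.0 [-9. -1. 90.]
fence top 150 -12.0 -6.0 [ -9. 150.  92.]
fence top 250 -11.0 -6.0 [ -9. 249.  91.]
board 1 [[  7. 122.  12.]
 [115. 279.  75.]] [ 60.8 200.4  46.9]
board -1 [[   7. -275.    7.]
 [ 100. -146.   65.]] [  52.8 -209.7   41.7]
```

```bash
cat > plan.py <<'E'
from h import *
YAW=np.radians(6.05); O=np.array([.4542,-.0221,0]); Z=R.from_euler("z",YAW)
B=Z*R.from_matrix(np.array([[0,1,0],[1,0,0],[0,0,-1]]).T)  # tool x=rack y, tool y=rack x, z down
def pose(x,y,z,phi=0): return O+Z.apply([x/1e3,y/1e3,z/1e3]), B*R.from_euler("x",phi,degrees=True)
def cur():
    s=get_state(); return np.array(s["tcp_pos"]),rot(s["orientation"])
def inrack(p,r): 
    d=(B.inv()*r).as_rotvec(degrees=True); return (Z.inv().apply(p-O)*1e3).round(1),d.round(1)
def rows(wps,g=-1,mm=55,tr=.18):
    p,r=cur(); print("at",*inrack(p,r)); n=0
    for w in wps:
        q,s=pose(*w); k=max(1,int(np.ceil(max(np.linalg.norm(q-p)*1e3/mm,(r.inv()*s).magnitude()/tr))))
        for i in range(k):
            f=1/(k-i); sh=(r.inv().apply((q-p)*f)*1e3).round(1); tv=((r.inv()*s).as_rotvec()*f).round(3)
            p=p+r.apply(sh/1e3); r=r*R.from_rotvec(tv); n+=1
            print(", ".join(f"{x:g}" for x in [g,*(sh+0.),*(tv+0.)]),",",end="\n" if n%8 else "\n\n")
    print("->",*inrack(p,r))
def tip(L,ph0=25,s0=20,s1=16,n=10,over=3,th1=99,y=0):
    o=[]
    for t in np.linspace(0,1,n+1):
        th=np.radians(28+(th1-28)*t); xp=5+7*t; C=np.array([xp+L*np.cos(th),6+L*np.sin(th)])
        ph=np.radians(ph0*(1-t)); s=s0+(s1-s0)*t; u=np.array([np.sin(ph),np.cos(ph)]); m=np.array([-np.cos(ph),np.sin(ph)])
        T=C-s*u-(14.5-over*min(1,3*t))*m; o.append((T[0],y,T[1],np.degrees(ph)))
    return o
E
python3 - <<'E'
from plan import *
t=tip(100,y=-206)
for w in t: print(np.round(w,1))
x,y,z,f=t[0]
rows([(150,-206,170,0),(x+50,-206,z+25,f),(x+18,-206,z,f)])
E
```

```text
[  98.  -206.    28.7   25. ]
[  92.6 -206.    40.2   22.5]
[  85.8 -206.    50.8   20. ]
[  77.9 -206.    60.3   17.5]
[  69.5 -206.    68.5   15. ]
[  60.5 -206.    75.4   12.5]
[  50.7 -206.    81.    10. ]
[  40.4 -206.    85.2    7.5]
[  29.7 -206.    87.9    5. ]
[  18.8 -206.    89.1    2.5]
[   7.9 -206.    88.8    0. ]
at [-251.5 -470.1  231.4] [-0.  -0.  69.9]
-1, 52, -12.2, 6.8, 0, 0, -0.136 ,
-1, 53.2, -5, 6.8, 0, 0, -0.135 ,
-1, 53.4, 2.1, 6.8, 0, 0, -0.136 ,
-1, 52.6, 9.4, 6.8, 0, 0, -0.135 ,
-1, 50.8, 16.3, 6.8, 0, 0, -0.136 ,
-1, 48.1, 23.1, 6.8, 0, 0, -0.135 ,
-1, 44.6, 29.4, 6.8, 0, 0, -0.136 ,
-1, 40.2, 35.1, 6.9, 0, 0, -0.135 ,

-1, 35.1, 40.2, 6.8, 0, 0, -0.136 ,
-1, 0, -0.7, 38.8, 0.145, 0, 0 ,
-1, 0, 5, 38.5, 0.146, 0, 0 ,
-1, 0, 10.5, 37.3, 0.145, 0, 0 ,
-1, 0, -18.5, 36.2, 0, 0, 0 ,
-> [ 116.  -206.    28.7] [25. -0. -0.]
```

>>> {"fn": "arm_command", "kwargs": {
  "moves": [-1,52,-12.2,6.8,0,0,-0.136,-1,53.2,-5,6.8,0,0,-0.135,-1,53.4,2.1,6.8,0,0,-0.136,-1,52.6,9.4,6.8,0,0,-0.135,-1,50.8,16.3,6.8,0,0,-0.136,-1,48.1,23.1,6.8,0,0,-0.135,-1,44.6,29.4,6.8,0,0,-0.136,-1,40.2,35.1,6.9,0,0,-0.135]
}}

```text
clock: 1.7
tcp_pos: [0.5852, -0.2438, 0.1767]
orientation: [0.0, 0.716, 0.698, 0.0]
wrist_force: [0.2, 0.2, 0.3]
finger_gap: 0.0001
grip_force: 0.0
```

>>> {"fn": "arm_command", "kwargs": {
  "moves": [-1,35.1,40.2,6.8,0,0,-0.136,-1,0,0,0,0,0,0,-1,0,0,0,0,0,0]
}}

```text
clock: 2.08
tcp_pos: [0.6248, -0.211, 0.1697]
orientation: [-0.0, 0.669, 0.743, -0.0]
wrist_force: [0.2, 0.3, -0.1]
finger_gap: -0.0
grip_force: 0.0
```

Run:
```python
from plan import *
x,y,z,f=tip(100,y=-206)[0]
rows([(x+50,-206,z+25,f),(x+18,-206,z,f)])
s=get_state();print(s["joint_pos"].round(2),s["clock"],s["wrist_force"].round(1))
```

```text
at [ 149.7 -205.9  169.7] [ 0. -0. -0.]
-1, 0, -0.5, 38.7, 0.145, 0, 0 ,
-1, -0.1, 5, 38.3, 0.145, 0, 0 ,
-1, 0, 10.6, 37.2, 0.145, 0, 0 ,
-1, 0, -18.5, 36.2, 0, 0, 0 ,
-> [ 116.  -206.    28.7] [25. -0. -0.]
[-0.45  0.5   0.18  1.25 -0.    1.02] 2.075 [ 0.2  0.3 -0.1]
```

>>> {"fn": "arm_command", "kwargs": {
  "moves": [-1,0,-0.5,38.7,0.145,0,0,-1,0,5,38.3,0.145,0,0,-1,0,10.6,37.2,0.145,0,0,-1,0,-18.5,36.2,0,0,0,-1,0,0,0,0,0,0]
}}

```text
clock: 2.7
tcp_pos: [0.5841, -0.214, 0.0208]
orientation: [-0.153, 0.652, 0.724, -0.164]
wrist_force: [0.7, 0.4, 0.4]
finger_gap: 0.0003
grip_force: 0.0
```

Run:
```python
from plan import *
rows(tip(100,y=-206,n=15))
s=get_state();print(s["joint_pos"].round(2),s["clock"],s["wrist_force"].round(1))
im,d=read_camera("scene");cv2.imwrite("pics/a.png",cv2.resize(im[100:250,120:370],(800,480),interpolation=2))
```

```text
at [ 108.9 -204.5   20.8] [25.9  0.5  0.1]
-1, -1.4, -13.3, -2.4, -0.016, -0.009, 0.001 ,
-1, 0, -6.4, -5.5, -0.029, 0, 0 ,
-1, 0, -6.6, -5.2, -0.029, 0, 0 ,
-1, 0, -6.9, -4.8, -0.029, 0, 0 ,
-1, 0, -7.1, -4.3, -0.029, 0, 0 ,
-1, 0, -7.2, -3.9, -0.029, 0, 0 ,
-1, 0, -6.9, -3.5, -0.03, 0, 0 ,
-1, 0, -6.9, -3, -0.029, 0, 0 ,

-1, 0, -7.1, -2.6, -0.029, 0, 0 ,
-1, 0, -7.2, -2.2, -0.029, 0, 0 ,
-1, 0, -7.2, -1.7, -0.029, 0, 0 ,
-1, 0, -7.3, -1.2, -0.029, 0, 0 ,
-1, 0, -7.3, -0.8, -0.029, 0, 0 ,
-1, 0, -7.3, -0.3, -0.029, 0, 0 ,
-1, 0, -7.3, 0.1, -0.029, 0, 0 ,
-1, 0, -7.2, 0.6, -0.029, 0, 0 ,

-> [   7.9 -206.    88.7] [0. 0. 0.]
[-0.38  0.9   0.42  1.51 -0.2   1.12] 2.7 [0.7 0.4 0.4]
```

View pics/a.png

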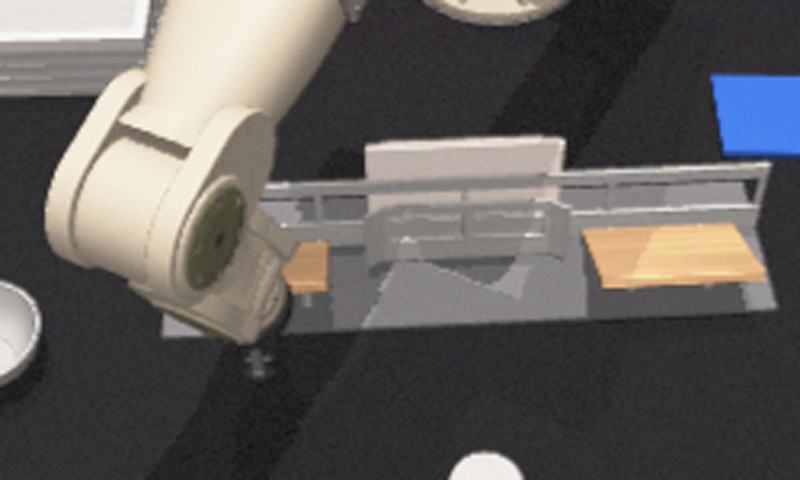

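>>> {"fn": "arm_command", "kwargs": {
  "moves": [-1,-1.4,-13.3,-2.4,-0.016,-0.009,0.001,-1,0,-6.4,-5.5,-0.029,0,0,-1,0,-6.6,-5.2,-0.029,0,0,-1,0,-6.9,-4.8,-0.029,0,0,-1,0,-7.1,-4.3,-0.029,0,0]
}}

```text
clock: 3.38
tcp_pos: [0.565, -0.221, 0.0711]
orientation: [-0.092, 0.662, 0.735, -0.113]
wrist_force: [0.3, -0.0, 0.2]
finger_gap: -0.0
grip_force: 0.0
```

Run:
```python
from plan import *
rows(tip(100,y=-206,n=15)[5:])
im,d=read_camera("scene");cv2.imwrite("pics/b.png",cv2.resize(im[100:250,120:370],(800,480),interpolation=2))
```

```text
at [  89.2 -209.5   71.1] [16.8 -0.8  0.1]
-1, 3.6, -11.3, 11.5, -0.002, 0.014, -0.003 ,
-1, 0, -6.9, -3.4, -0.029, 0, 0 ,
-1, 0, -6.9, -3.1, -0.029, 0, 0 ,
-1, 0, -7.1, -2.6, -0.029, 0, 0 ,
-1, 0, -7.2, -2.1, -0.03, 0, 0 ,
-1, 0, -7.2, -1.7, -0.029, 0, 0 ,
-1, 0, -7.3, -1.3, -0.029, 0, 0 ,
-1, 0, -7.3, -0.7, -0.029, 0, 0 ,

-1, 0, -7.3, -0.4, -0.029, 0, 0 ,
-1, 0, -7.3, 0.1, -0.029, 0, 0 ,
-1, 0, -7.2, 0.6, -0.029, 0, 0 ,
-> [   7.9 -206.    88.8] [ 0.  0. -0.]
```

View pics/b.png

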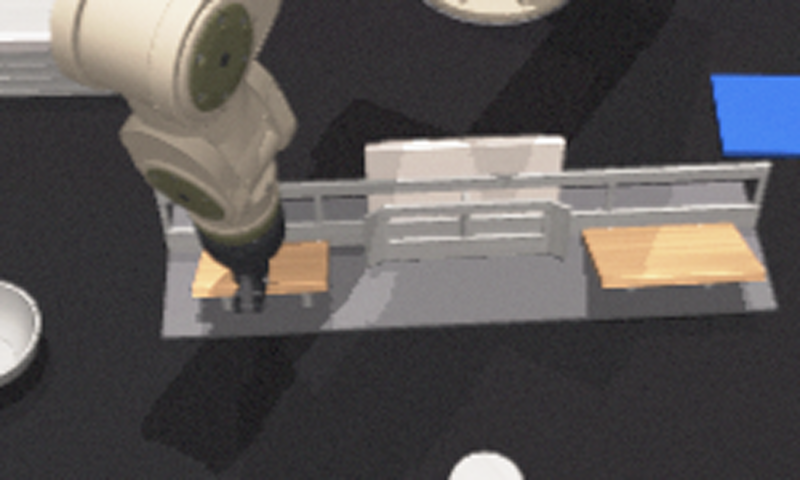

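The measured pose was still in transient, so the finger passed above the edge and the board is untouched, still sloping at px (255,270). I'll go back, settle, and then push.

Run:
```python
from plan import *
x,y,z,f=tip(100,y=-206)[0]
rows([(x+35,-206,75,18),(x+20,-206,z,f)],mm=30)
```

```text
at [  88.6 -209.7   72.4] [16.7 -0.8  0.1]
-1, 1.8, 20.9, -7.6, 0.011, 0.007, -0.002 ,
-1, 1.8, 20.7, -7.9, 0.011, 0.007, -0.002 ,
-1, 0, 0, 24.3, 0.061, 0, 0 ,
-1, 0.1, 1.6, 24.3, 0.061, 0, 0 ,
-> [ 118.  -206.    28.7] [25. -0. -0.]
```

>>> {"fn": "arm_command", "kwargs": {
  "moves": [-1,1.8,20.9,-7.6,0.011,0.007,-0.002,-1,1.8,20.7,-7.9,0.011,0.007,-0.002,-1,0,0,24.3,0.061,0,0,-1,0.1,1.6,24.3,0.061,0,0,-1,0,0,0,0,0,0,-1,0,0,0,0,0,0,-1,0,0,0,0,0,0,-1,0,0,0,0,0,0]
}}

```text
clock: 4.42
tcp_pos: [0.592, -0.2122, 0.0227]
orientation: [-0.149, 0.651, 0.726, -0.163]
wrist_force: [0.2, -0.2, -1.5]
finger_gap: 0.0001
grip_force: 0.0
```

Run:
```python
from plan import *
rows(tip(100,y=-206,n=15,s0=24))
```

```text
at [ 117.  -203.6   22.7] [25.5  0.2 -0.2]
-1, -2.3, -19.7, 6.7, -0.008, -0.003, 0.004 ,
-1, 0, -6.3, -5.8, -0.029, 0, 0 ,
-1, 0, -6.6, -5.4, -0.029, 0, 0 ,
-1, 0, -6.8, -5.1, -0.029, 0, 0 ,
-1, 0, -7, -4.6, -0.029, 0, 0 ,
-1, 0, -7.1, -4.1, -0.029, 0, 0 ,
-1, 0, -6.8, -3.8, -0.03, 0, 0 ,
-1, 0, -6.9, -3.3, -0.029, 0, 0 ,

-1, 0, -7, -2.8, -0.029, 0, 0 ,
-1, 0, -7.1, -2.5, -0.029, 0, 0 ,
-1, 0, -7.2, -1.9, -0.029, 0, 0 ,
-1, 0, -7.3, -1.5, -0.029, 0, 0 ,
-1, 0, -7.3, -1.1, -0.029, 0, 0 ,
-1, 0, -7.3, -0.6, -0.029, 0, 0 ,
-1, 0, -7.2, -0.1, -0.029, 0, 0 ,
-1, 0, -7.3, 0.3, -0.029, 0, 0 ,

-> [   7.8 -206.    88.7] [ 0.  0. -0.]
```

>>> {"fn": "arm_command", "kwargs": {
  "moves": [-1,-2.3,-10,3,-0.008,-0.003,0.004,-1,0,-9.7,3.7,0,0,0,-1,0,-6.3,-5.8,-0.029,0,0,-1,0,-6.6,-5.4,-0.029,0,0,-1,0,-6.8,-5.1,-0.029,0,0,-1,0,-7,-4.6,-0.029,0,0,-1,0,0,0,0,0,0,-1,0,0,0,0,0,0]
}}

```text
clock: 5.42
tcp_pos: [0.5551, -0.2182, 0.0532]
orientation: [-0.108, 0.66, 0.734, -0.119]
wrist_force: [0.6, -0.6, 0.4]
finger_gap: 0.0002
grip_force: 0.3
```

Run:
```python
from plan import *
rows(tip(100,y=-206,n=15,s0=24)[5:])
im,d=read_camera("scene");cv2.imwrite("pics/c.png",cv2.resize(im[100:250,120:370],(800,480),interpolation=2))
```

```text
at [  79.7 -205.7   53.2] [18.5  0.1 -0. ]
-1, -0.3, -7.5, -5.4, -0.031, -0.001, 0.001 ,
-1, 0, -6.8, -3.8, -0.03, 0, 0 ,
-1, 0, -6.9, -3.3, -0.029, 0, 0 ,
-1, 0, -7, -2.9, -0.029, 0, 0 ,
-1, 0, -7.1, -2.4, -0.029, 0, 0 ,
-1, 0, -7.2, -1.9, -0.029, 0, 0 ,
-1, -0.1, -7.2, -1.6, -0.029, 0, 0 ,
-1, 0, -7.3, -1, -0.029, 0, 0 ,

-1, 0, -7.3, -0.6, -0.029, 0, 0 ,
-1, 0, -7.3, -0.2, -0.029, 0, 0 ,
-1, 0, -7.3, 0.3, -0.029, 0, 0 ,
-> [   7.8 -206.    88.8] [ 0. -0.  0.]
```

View pics/c.png

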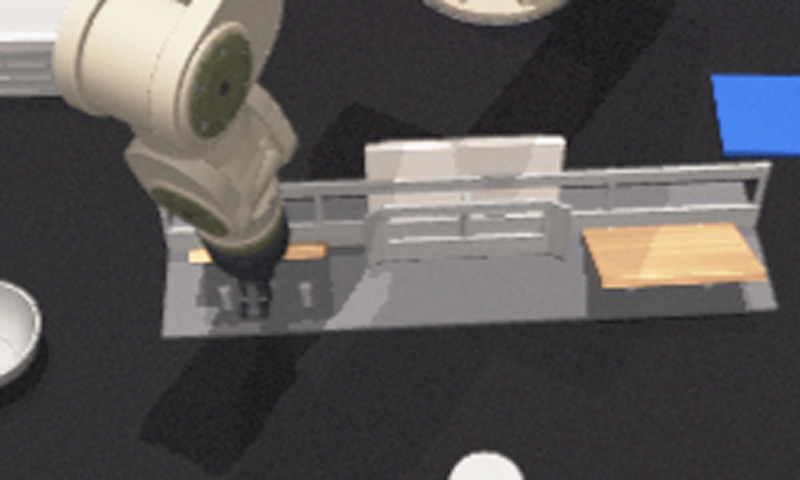

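The board is tipping well, and its edge now shows as a thin band at crop row about 253. I'll continue.

>>> {"fn": "arm_command", "kwargs": {
  "moves": [-1,-0.3,-7.5,-5.4,-0.031,-0.001,0.001,-1,0,-6.8,-3.8,-0.03,0,0,-1,0,-6.9,-3.3,-0.029,0,0,-1,0,-7,-2.9,-0.029,0,0,-1,0,-7.1,-2.4,-0.029,0,0,-1,0,-7.2,-1.9,-0.029,0,0,-1,-0.1,-7.2,-1.6,-0.029,0,0,-1,0,0,0,0,0,0]
}}

```text
clock: 6.48
tcp_pos: [0.5114, -0.223, 0.0849]
orientation: [-0.04, 0.668, 0.742, -0.044]
wrist_force: [0.3, 0.0, 0.4]
finger_gap: 0.0002
grip_force: 0.0
```

Run:
```python
from plan import *
rows(tip(100,y=-206,n=15,s0=24)[12:])
print(get_state()["wrist_force"])
```

```text
at [  35.8 -205.8   84.9] [6.8 0.  0. ]
-1, -0.2, -6.4, -1.5, -0.031, -0.001, -0.001 ,
-1, 0, -7.3, -0.6, -0.029, 0, 0 ,
-1, 0, -7.3, -0.1, -0.029, 0, 0 ,
-1, 0, -7.2, 0.3, -0.029, 0, 0 ,
-> [   7.9 -206.    88.8] [-0. -0. -0.]
[0.34010218 0.04625124 0.38481493]
```

>>> {"fn": "arm_command", "kwargs": {
  "moves": [-1,-0.2,-6.4,-1.5,-0.031,-0.001,-0.001,-1,0,-7.3,-0.6,-0.029,0,0,-1,0,-7.3,-0.1,-0.029,0,0,-1,0,-7.2,0.3,-0.029,0,0,-1,0,-2,0,0,0,0,-1,0,0,0,0,0,0,-1,0,0,0,0,0,0]
}}

```text
clock: 7.35
tcp_pos: [0.4871, -0.2268, 0.0903]
orientation: [0.004, 0.668, 0.744, 0.003]
wrist_force: [8.3, 2.2, 3.8]
finger_gap: -0.0
grip_force: 4.7
```

Run:
```python
from plan import *
rows([(12,-206,90,0)]); print(get_state()["wrist_force"])
k=cam("top");im,d=read_camera("top");P=cloud("top",d,k);Q=Z.inv().apply((P-O).reshape(-1,3)).reshape(P.shape)*1e3
from meas import wood
q=Q[wood(im,P)&(Q[...,1]<-30)];print(len(q),np.percentile(q,[1,5,50,95,99],axis=0).round())
im,d=read_camera("scene");cv2.imwrite("pics/d.png",cv2.resize(im[100:250,120:370],(800,480),interpolation=2))
```

```text
at [  11.1 -207.    90.3] [-0.5 -0.1 -0.1]
-1, 1, 0.9, 0.3, 0.009, 0.002, 0.002 ,
-> [  12. -206.   90.] [ 0.  0. -0.]
[8.34200228 2.1613253  3.77840996]
2852 [[ -88. -252.   29.]
 [ -79. -230.   58.]
 [ -28. -153.  600.]
 [  43.  -78.  644.]
 [  59.  -69.  651.]]
```

View pics/d.png

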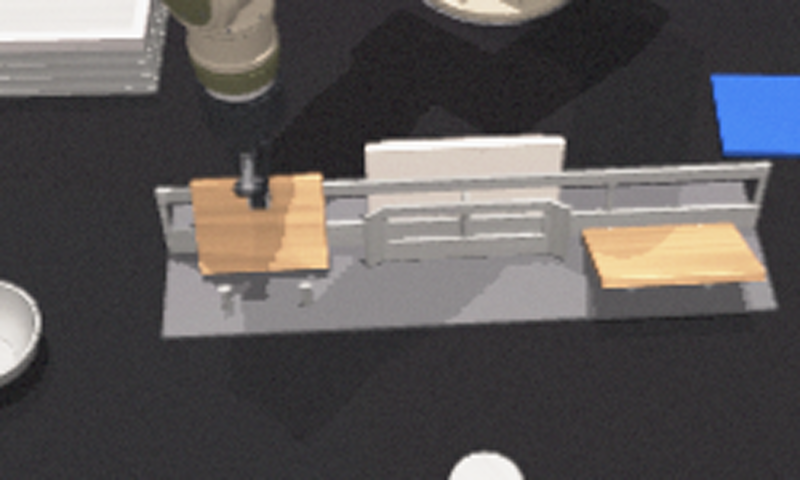

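The board leans on the fence, at px (260,225), pressed with 8 N. Now I'll retreat and go round to its outer end.

Run:
```python
from plan import *
rows([(45,-206,92,0),(45,-306,120,0),(17,-306,62,0)],mm=45)
```

```text
at [  11.2 -207.    90.3] [-0.5 -0.1 -0.1]
-1, 0.9, 33.8, -1.4, 0.009, 0.002, 0.002 ,
-1, -33.3, 0, -9.3, 0, 0, 0 ,
-1, -33.3, 0, -9.4, 0, 0, 0 ,
-1, -33.4, 0, -9.3, 0, 0, 0 ,
-1, 0, -14, 29, 0, 0, 0 ,
-1, 0, -14, 29, 0, 0, 0 ,
-> [  17. -306.   62.] [ 0.  0. -0.]
```

>>> {"fn": "arm_command", "kwargs": {
  "moves": [-1,0.9,33.8,-1.4,0.009,0.002,0.002,-1,-33.3,0,-9.3,0,0,0,-1,-33.3,0,-9.4,0,0,0,-1,-33.4,0,-9.3,0,0,0,-1,0,-14,29,0,0,0,-1,0,-14,29,0,0,0,-1,0,0,0,0,0,0,-1,0,0,0,0,0,0]
}}

```text
clock: 8.45
tcp_pos: [0.4993, -0.3246, 0.061]
orientation: [-0.003, 0.669, 0.743, -0.002]
wrist_force: [0.9, -0.4, 0.2]
finger_gap: 0.0
grip_force: 0.0
```

Run:
```python
from plan import *
s=get_state();print(s["wrist_force"],s["clock"])
rows([(17,-160,61,0)],mm=20)
f,cx,cy,T=cam("scene");im,d=read_camera("scene")
P=cloud("scene",d);Q=Z.inv().apply((P-O).reshape(-1,3)).reshape(P.shape)*1e3
from meas import wood
q=Q[wood(im,P)&(Q[...,1]<-30)&(Q[...,2]<140)];print(len(q),np.percentile(q,[1,5,50,95,99],axis=0).round())
A=np.c_[q[:,2],q[:,1],np.ones(len(q))];print("x=az+by+c",np.linalg.lstsq(A,q[:,0],rcond=None)[0])
```

```text
[ 0.90945573 -0.36350658  0.16496931] 8.45
at [  13.  -305.6   61. ] [0.4 0.  0. ]
-1, 18.2, 0.5, 0, -0.001, 0, 0 ,
-1, 18.2, 0.5, 0, -0.001, 0, 0 ,
-1, 18.2, 0.5, 0, -0.001, 0, 0 ,
-1, 18.2, 0.5, 0, -0.001, 0, 0 ,
-1, 18.2, 0.5, 0, -0.001, 0, 0 ,
-1, 18.2, 0.5, 0, -0.001, 0, 0 ,
-1, 18.2, 0.4, 0, -0.001, 0, 0 ,
-1, 18.2, 0.5, 0.1, 0, -0.001, -0.001 ,

-> [  17. -160.   61.] [ 0. -0. -0.]
1195 [[ -93. -272.    1.]
 [  -3. -267.   13.]
 [  19. -208.   57.]
 [  40. -149.   96.]
 [  43. -144.  100.]]
x=az+by+c [-3.22841947e-01  2.11790497e-02  4.00729827e+01]
```

Run:
```python
from plan import *
from meas import wood
im,d=read_camera("scene");P=cloud("scene",d);Q=Z.inv().apply((P-O).reshape(-1,3)).reshape(P.shape)*1e3
m=cv2.erode((wood(im,P)&(Q[...,1]<-30)&(Q[...,2]<140)).astype(np.uint8),np.ones((5,5)))>0;q=Q[m]
A=np.c_[q[:,2],q[:,1],np.ones(len(q))];s=np.linalg.lstsq(A,q[:,0],rcond=None)[0];r=q[:,0]-A@s;print(len(q),s,r.std(),q.min(0),q.max(0))
# scene check on front edge of fence/guard
for y in(-60,60,-280):
    b=(abs(Q[...,1]-y)<6)&(Q[...,2]>70)&(Q[...,2]<100)&(abs(Q[...,0])<50);print(y,np.c_[Q[b]][:12].round().tolist())
b=(abs(Q[...,1]-0)<80)&(abs(Q[...,2]-6)<8)&(im.mean(-1)>70);print(np.percentile(Q[b][:,0],[95,99]))
cv2.imwrite("pics/e.png",cv2.resize(im[125:225,165:300],(800,592),interpolation=2))
```

```text
850 [-4.92724252e-01  4.24145366e-03  4.87018723e+01] 2.426705834777762 [  -2.56249185 -265.70918097   15.17783729] [  41.94160307 -148.6815911    99.73159278]
-60 [[-26.0, -64.0, 97.0], [-26.0, -61.0, 97.0], [-25.0, -58.0, 98.0], [-25.0, -54.0, 97.0], [-27.0, -64.0, 91.0], [-24.0, -61.0, 94.0], [-22.0, -58.0, 96.0], [-26.0, -55.0, 92.0], [-25.0, -64.0, 89.0], [-26.0, -61.0, 87.0], [-22.0, -58.0, 92.0], [-22.0, -55.0, 91.0]]
60 [[-26.0, 59.0, 99.0], [-26.0, 65.0, 99.0], [-28.0, 56.0, 93.0], [-24.0, 59.0, 96.0], [-25.0, 62.0, 95.0], [-28.0, 66.0, 92.0], [-24.0, 56.0, 92.0], [-25.0, 59.0, 90.0], [-25.0, 62.0, 90.0], [-23.0, 65.0, 92.0], [-27.0, 57.0, 83.0], [-24.0, 59.0, 86.0]]
-280 [[-10.0, -285.0, 90.0], [-10.0, -282.0, 90.0], [-10.0, -279.0, 90.0], [-8.0, -275.0, 92.0], [-9.0, -282.0, 87.0], [-10.0, -280.0, 85.0], [-11.0, -277.0, 83.0], [-9.0, -283.0, 81.0], [-8.0, -280.0, 82.0], [-9.0, -277.0, 81.0], [-8.0, -284.0, 77.0], [-9.0, -281.0, 77.0]]
[109.25578624 362.22794481]
```

View pics/e.png

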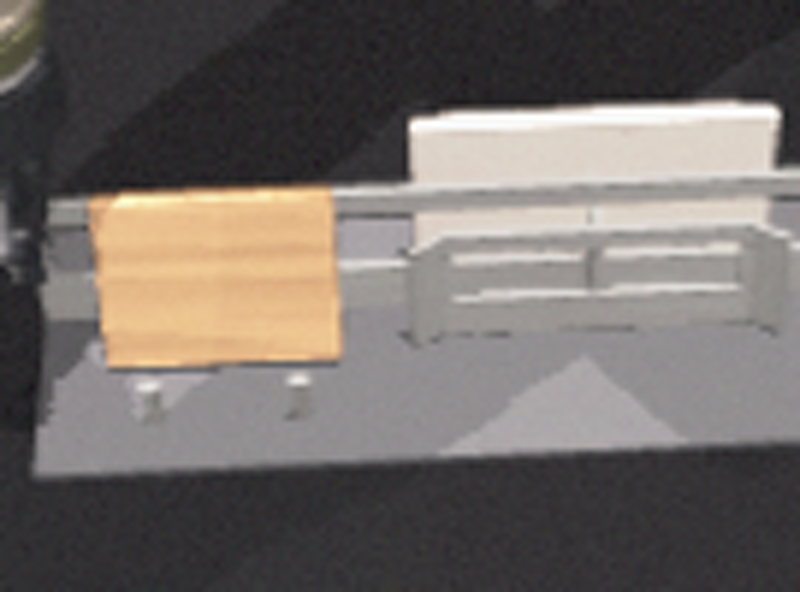

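The picture shows the board leaning about 26° with its foot out at x≈40, near px (225,360). My push was above the fence top and levered the foot out. I'll push the foot in with the tool tilted and the tip low.

Run:
```python
from plan import *
rows([(80,-306,90,0),(90,-206,90,28),(68,-206,24,28)],mm=45,tr=.12)
```

```text
at [  13.5 -306.    61.8] [ 0.4 -0.   0. ]
-1, 0, 33.2, -14.3, -0.003, 0, 0 ,
-1, 0, 33.2, -14.2, -0.003, 0.001, -0.001 ,
-1, 20, 2, 0, 0.098, 0, 0 ,
-1, 20, 2, -0.2, 0.098, 0, 0 ,
-1, 20, 2, -0.4, 0.098, 0, 0 ,
-1, 20, 1.9, -0.6, 0.097, 0, 0 ,
-1, 20, 1.9, -0.8, 0.098, 0, 0.001 ,
-1, 0, 5.8, 34.3, 0, 0, 0 ,

-1, 0, 5.8, 34.3, 0, 0, 0 ,
-> [  68.1 -206.    24. ] [28.  0.  0.]
```

>>> {"fn": "arm_command", "kwargs": {
  "moves": [-1,0,33.2,-14.3,-0.003,0,0,-1,0,33.2,-14.2,-0.003,0.001,0,-1,20,2,0,0.098,0,0,-1,20,2,-0.2,0.098,0,0,-1,20,2,-0.4,0.098,0,0,-1,20,1.9,-0.6,0.097,0,0,-1,20,1.9,-0.8,0.098,0,0,-1,0,5.8,34.3,0,0,0]
}}

```text
clock: 9.55
tcp_pos: [0.5574, -0.2165, 0.0565]
orientation: [-0.161, 0.648, 0.723, -0.179]
wrist_force: [0.4, -0.7, -0.8]
finger_gap: 0.0001
grip_force: 0.0
```

>>> {"fn": "arm_command", "kwargs": {
  "moves": [-1,0,5.8,20,0,0,0,-1,0,0,0,0,0,0,-1,0,0,0,0,0,0,-1,0,0,0,0,0,0]
}}

```text
clock: 10.05
tcp_pos: [0.5498, -0.2188, 0.0368]
orientation: [-0.162, 0.649, 0.721, -0.179]
wrist_force: [-0.5, 0.4, 0.6]
finger_gap: -0.0005
grip_force: 0.0
```

Run:
```python
from plan import *
rows([(60,-206,23,28),(19,-206,21,28)],mm=9,tr=.12);print(get_state()["wrist_force"])
```

```text
at [  74.4 -205.7   36.8] [28.   0.1  0.1]
-1, -0.1, -2.1, 6.3, 0, 0, 0 ,
-1, -0.1, -2, 6.3, 0, -0.001, 0 ,
-1, -0.1, -2.1, 6.3, 0, 0, -0.001 ,
-1, 0, -7.1, 4.2, 0, 0, 0 ,
-1, 0, -7, 4.2, 0, 0, 0 ,
-1, 0, -7.1, 4.2, 0, 0, 0 ,
-1, 0, -7, 4.2, 0, 0, 0 ,
-1, 0, -7.1, 4.2, 0, 0, 0 ,

-> [  19.  -206.    21.1] [28.  0. -0.]
[-0.52527043  0.42129781  0.59911147]
```

>>> {"fn": "arm_command", "kwargs": {
  "moves": [-1,0,-2.1,6.3,0,0,0,-1,0,-2,6.3,0,0,0,-1,0,-2.1,6.3,0,0,0,-1,0,-7.1,4.2,0,0,0,-1,0,-7,4.2,0,0,0,-1,0,-7.1,4.2,0,0,0,-1,0,-7,4.2,0,0,0,-1,0,0,0,0,0,0]
}}

```text
clock: 11.05
tcp_pos: [0.501, -0.2233, 0.0203]
orientation: [-0.164, 0.649, 0.721, -0.18]
wrist_force: [1.2, -0.1, 0.4]
finger_gap: -0.0001
grip_force: 0.0
```

```bash
cat > fit.py <<'E'
from plan import *
from meas import wood
def board(s):
    im,d=read_camera("scene");P=cloud("scene",d);Q=Z.inv().apply((P-O).reshape(-1,3)).reshape(P.shape)*1e3
    m=(wood(im,P)&(s*Q[...,1]>0)&(Q[...,2]<140)&(Q[...,2]>-5)).astype(np.uint8)
    q=Q[cv2.erode(m,np.ones((5,5)))>0]
    A=np.c_[q[:,2],q[:,1],np.ones(len(q))];c=np.linalg.lstsq(A,q[:,0],rcond=None)[0]
    print(len(q),"slope",c.round(3),"x at z=6",(np.array([6,q[:,1].mean(),1])@c).round(1),"y range",np.percentile(Q[m>0][:,1],[1,99]).round(),"z",np.percentile(Q[m>0][:,2],[1,99]).round())
    return im
E
python3 - <<'E'
from fit import *
print(get_state()["wrist_force"]); board(-1)
rows([(17,-206,21,28)],mm=5)
E
```

```text
[ 1.2305046  -0.07164486  0.38415604]
103 slope [-0.244  0.099 40.49 ] x at z=6 23.4 y range [-269. -144.] z [  6. 105.]
at [  25.7 -205.    20.3] [28.2  0.2  0. ]
-1, -0.5, -4, 1.7, -0.001, -0.001, 0 ,
-1, -0.5, -4, 1.8, -0.002, -0.002, 0 ,
-> [  17. -206.   21.] [28. -0.  0.]
```

>>> {"fn": "arm_command", "kwargs": {
  "moves": [-1,-0.5,-4,1.8,0,0,0,-1,-0.5,-3.5,1.7,0,0,0,-1,0,0,0,0,0,0,-1,0,0,0,0,0,0]
}}

```text
clock: 11.6
tcp_pos: [0.4935, -0.2251, 0.0205]
orientation: [-0.164, 0.649, 0.721, -0.18]
wrist_force: [-1.1, 0.1, -0.5]
finger_gap: -0.0
grip_force: 0.0
```

Run:
```python
from fit import *
print(get_state()["wrist_force"],get_state()["ft_torque"]); board(-1)
rows([(15,-206,21,28)],mm=5)
```

```text
[-1.06519375  0.08237085 -0.52713233] [-0.002834   -0.40308033 -0.04337895]
87 slope [-0.146 -0.047  7.973] x at z=6 14.7 y range [-270. -144.] z [  4. 105.]
at [  17.7 -206.    20.5] [28.2  0.1  0. ]
-1, 0, -2.7, 0.8, -0.003, -0.003, 0 ,
-> [  15.  -206.    21.1] [28. -0. -0.]
```

The slope is now 8° with the foot at x≈12–14, so it's upright. Next I'll retreat to the outer end.

Run:
```python
from plan import *
rows([(50,-206,30,28),(85,-206,100,20),(60,-306,100,0),(18,-306,61,0)],mm=55,tr=.13)
```

```text
at [  17.7 -206.    20.5] [28.2  0.1  0. ]
-1, 0.1, 23.9, -23.6, -0.003, -0.003, 0 ,
-1, 0, -0.9, -39.1, -0.07, 0, 0 ,
-1, -0.1, 1.7, -39.1, -0.069, 0, 0 ,
-1, -33.3, -7.8, 2.9, -0.116, 0, 0 ,
-1, -33.3, -8.1, 1.9, -0.117, 0, 0 ,
-1, -33.4, -8.3, 1, -0.116, 0, 0 ,
-1, 0, -21, 19.5, 0, 0, 0 ,
-1, 0.1, -21, 19.5, 0, 0, 0 ,

-> [  18. -306.   61.] [ 0. -0. -0.]
```

>>> {"fn": "arm_command", "kwargs": {
  "moves": [-1,0.1,23.9,-23.6,-0.003,-0.003,0,-1,0,-0.9,-39.1,-0.07,0,0,-1,0,1.7,-39.1,-0.069,0,0,-1,-33.3,-7.8,2.9,-0.116,0,0,-1,-33.3,-8.1,1.9,-0.117,0,0,-1,-33.4,-8.3,1,-0.116,0,0,-1,0,-21,19.5,0,0,0,-1,0,-21,19.5,0,0,0]
}}

```text
clock: 12.65
tcp_pos: [0.5034, -0.3253, 0.0612]
orientation: [0.001, 0.669, 0.743, -0.0]
wrist_force: [0.1, 0.8, 1.2]
finger_gap: 0.0003
grip_force: 0.0
```

>>> {"fn": "arm_command", "kwargs": {
  "moves": [-1,0,0,0,0,0,0,-1,0,0,0,0,0,0,-1,0,0,0,0,0,0]
}}

```text
clock: 13.02
tcp_pos: [0.506, -0.3249, 0.062]
orientation: [0.001, 0.668, 0.744, -0.0]
wrist_force: [0.3, -0.2, 0.2]
finger_gap: -0.0001
grip_force: 0.0
```

Run:
```python
from fit import *
print(get_state()["wrist_force"],get_state()["ft_torque"]); board(-1)
rows([(16,-290,58,0),(16,-165,58,0)],mm=16)
```

```text
[ 0.30149831 -0.21787977  0.18717137] [ 0.00019379  0.02452374 -0.03007695]
666 slope [-1.3600e-01  3.0000e-03  1.5439e+01] x at z=6 14.0 y range [-272. -145.] z [  8. 106.]
at [  19.5 -306.4   61.9] [-0.1 -0.1 -0.1]
-1, 8.2, -1.7, 1.9, 0.001, 0.001, 0.001 ,
-1, 8.2, -1.8, 1.9, 0, 0.001, 0 ,
-1, 15.6, 0, 0, 0, 0, 0 ,
-1, 15.6, 0, 0, 0, 0, 0 ,
-1, 15.6, 0, 0, 0, 0, 0 ,
-1, 15.6, 0, 0, 0, 0, 0 ,
-1, 15.7, 0, 0, 0, 0, 0 ,
-1, 15.6, 0, 0, 0, 0, 0 ,

-1, 15.7, 0, 0, 0, 0, 0 ,
-1, 15.6, 0, 0.1, 0, 0, 0 ,
-> [  16. -165.   58.] [-0.  0. -0.]
```

>>> {"fn": "arm_command", "kwargs": {
  "moves": [-1,8,-4,1.9,0.001,0.001,0.001,-1,8,-4.5,1.8,0,0.001,0,-1,13,0,0,0,0,0,-1,13,0,0,0,0,0,-1,13,0,0,0,0,0,-1,13,0,0,0,0,0,-1,0,0,0,0,0,0]
}}

```text
clock: 13.95
tcp_pos: [0.4886, -0.2564, 0.0574]
orientation: [-0.001, 0.669, 0.744, 0.0]
wrist_force: [0.6, 0.7, 0.4]
finger_gap: -0.0002
grip_force: 0.0
```

Run:
```python
from fit import *
print(get_state()["wrist_force"],get_state()["ft_torque"]); board(-1)
rows([(11,-165,58,0)],mm=16)
```

```text
[0.62955113 0.70104827 0.39642179] [-0.00910948 -0.03782753 -0.04211541]
618 slope [-1.490e-01  2.000e-03  1.669e+01] x at z=6 15.5 y range [-219.  -92.] z [ 10. 107.]
at [   9.7 -237.4   57.5] [ 0.1  0.1 -0. ]
-1, 14.5, 0.3, -0.1, 0, 0, 0 ,
-1, 14.5, 0.2, -0.1, 0, 0, 0 ,
-1, 14.5, 0.3, -0.1, 0, -0.001, 0 ,
-1, 14.4, 0.2, -0.1, 0, 0, 0 ,
-1, 14.5, 0.3, 0, -0.001, -0.001, 0 ,
-> [  11. -165.   58.] [-0. -0. -0.]
```

>>> {"fn": "arm_command", "kwargs": {
  "moves": [-1,12,0.2,-0.1,0,0,0,-1,12,0.2,-0.1,0,0,0,-1,12,0.2,-0.1,0,0,0,-1,12,0.2,-0.1,0,0,0,-1,12,0.2,-0.1,0,0,0,-1,12,0.2,0,0,0,0,-1,0,0,0,0,0,0]
}}

```text
clock: 14.88
tcp_pos: [0.4822, -0.1848, 0.058]
orientation: [-0.001, 0.669, 0.744, 0.0]
wrist_force: [0.7, 0.6, -0.2]
finger_gap: 0.0
grip_force: 0.0
```

Run:
```python
from fit import *
print(get_state()["wrist_force"],get_state()["ft_torque"]); board(-1)
rows([(11,-143,58,0)],mm=6)
```

```text
[ 0.71931473  0.56175293 -0.16546201] [-0.03005227 -0.03011174  0.00687391]
364 slope [-2.0800e-01  4.0000e-03  2.1589e+01] x at z=6 19.9 y range [-148.  -21.] z [ 12. 107.]
at [  10.9 -165.4   58.1] [ 0.1  0.1 -0. ]
-1, 5.6, 0, 0, 0, 0, 0 ,
-1, 5.6, 0, 0, 0, -0.001, 0 ,
-1, 5.6, 0, 0, -0.001, 0, 0 ,
-1, 5.6, 0.1, 0.1, 0, -0.001, 0 ,
-> [  11. -143.   58.] [ 0. -0. -0.]
```

>>> {"fn": "arm_command", "kwargs": {
  "moves": [-1,4,0,0,0,0,0,-1,4,0,0,0,0,0,-1,4,0,0,0,0,0,-1,3,0,0,0,0,0,-1,2,0,0,0,0,0,-1,0,0,0,0,0,0,-1,0,0,0,0,0,0]
}}

```text
clock: 15.8
tcp_pos: [0.4806, -0.169, 0.058]
orientation: [-0.001, 0.669, 0.743, 0.0]
wrist_force: [-0.2, 0.3, 0.5]
finger_gap: 0.0
grip_force: 0.0
```

Run:
```python
from fit import *
print(get_state()["wrist_force"],get_state()["ft_torque"],inrack(*cur())); board(-1)
```

```text
[-0.20803211  0.34446549  0.45993983] [-0.01797571 -0.01969282  0.04334812] (array([  10.8, -148.8,   58. ]), array([0.1, 0.1, 0. ]))
328 slope [-2.0900e-01 -7.0000e-03  2.0702e+01] x at z=6 20.0 y range [-134.   -8.] z [ 13. 106.]
```

>>> {"fn": "arm_command", "kwargs": {
  "moves": [-1,2,0,0,0,0,0,-1,2,0,0,0,0,0,-1,1.5,0,0,0,0,0,-1,0,0,0,0,0,0,-1,0,0,0,0,0,0]
}}

```text
clock: 16.48
tcp_pos: [0.4815, -0.1662, 0.059]
orientation: [0.002, 0.67, 0.743, -0.001]
wrist_force: [-0.1, -8.1, 0.7]
finger_gap: -0.0003
grip_force: 0.0
```

>>> {"fn": "arm_command", "kwargs": {
  "moves": [-1,1,0,0,0,0,0,-1,0,0,0,0,0,0,-1,0,0,0,0,0,0]
}}

```text
clock: 16.85
tcp_pos: [0.4818, -0.166, 0.0593]
orientation: [0.002, 0.67, 0.743, -0.001]
wrist_force: [0.9, -10.5, 1.3]
finger_gap: -0.0001
grip_force: 0.0
```

Run:
```python
from fit import *
print(get_state()["wrist_force"],get_state()["ft_torque"],inrack(*cur())); board(-1)
```

```text
[  0.90657445 -10.46697409   1.2570059 ] [-1.72854552 -0.05133689  0.15572654] (array([  12.3, -146.1,   59.3]), array([-0.1, -0.3,  0.1]))
297 slope [-1.9000e-01 -1.4000e-02  1.9593e+01] x at z=6 19.5 y range [-133.   -4.] z [ 15. 107.]
```

Force rose to 10 N and the inner end reads y≈-4, so the small board is home. Now the large board.

Run:
```python
from plan import *
x,y,z,f=tip(120,y=203)[0]; print(x,z)
rows([(12,-168,60,0),(40,-168,180,0),(150,203,180,0),(x+40,203,z+30,25),(x+20,203,z,25)],mm=55,tr=.15)
```

```text
115.64280882028869 38.08246699833376
at [  12.3 -146.1   59.3] [-0.1 -0.3  0.1]
-1, -21.9, -0.3, -0.6, 0.001, 0.005, -0.002 ,
-1, 0, 9.4, -40, 0, 0, 0 ,
-1, 0, 9.3, -40, 0, 0, 0 ,
-1, 0, 9.4, -40, 0, 0, 0 ,
-1, 46.4, 13.7, 0, 0, 0, 0 ,
-1, 46.4, 13.7, 0, 0, 0, 0 ,
-1, 46.4, 13.7, 0, 0, 0, 0 ,
-1, 46.4, 13.8, 0, 0, 0, 0 ,

-1, 46.3, 13.7, 0, 0, 0, 0 ,
-1, 46.4, 13.8, 0, 0, 0, 0 ,
-1, 46.3, 13.7, -0.1, 0, 0, 0 ,
-1, 46.4, 13.8, 0, 0, 0, 0 ,
-1, 0, 1.9, 37.3, 0.146, 0, 0 ,
-1, 0, 7.2, 36.6, 0.145, 0, 0 ,
-1, 0, 12.5, 35.2, 0.146, 0, 0 ,
-1, 0, -5.4, 35.7, 0, 0, 0 ,

-> [135.7 203.   38.1] [25. -0.  0.]
```

>>> {"fn": "arm_command", "kwargs": {
  "moves": [-1,-21.9,-0.3,-0.6,0.001,0.005,-0.002,-1,0,9.4,-40,0,0,0,-1,0,9.3,-40,0,0,0,-1,0,9.4,-40,0,0,0,-1,46.4,13.7,0,0,0,0,-1,46.4,13.7,0,0,0,0,-1,46.4,13.7,0,0,0,0,-1,46.4,13.8,0,0,0,0]
}}

```text
clock: 17.9
tcp_pos: [0.5449, 0.0099, 0.1796]
orientation: [-0.003, 0.668, 0.744, 0.002]
wrist_force: [0.7, 0.3, -0.5]
finger_gap: -0.0001
grip_force: 0.0
```

>>> {"fn": "arm_command", "kwargs": {
  "moves": [-1,46.3,13.7,0,0,0,0,-1,46.4,13.8,0,0,0,0,-1,46.3,13.7,0,0,0,0,-1,46.4,13.8,0,0,0,0,-1,0,0,0,0,0,0,-1,0,0,0,0,0,0,-1,0,0,0,0,0,0]
}}

```text
clock: 18.77
tcp_pos: [0.5798, 0.1973, 0.1807]
orientation: [-0.003, 0.669, 0.743, 0.001]
wrist_force: [-0.1, -0.4, 0.1]
finger_gap: -0.0001
grip_force: 0.0
```

Run:
```python
from fit import *
x,y,z,f=tip(120,y=203)[0]; board(-1);print(get_state()["joint_pos"].round(2))
rows([(x+40,203,z+30,25),(x+20,203,z,25)],mm=35,tr=.12)
```

```text
269 slope [-2.0000e-01 -4.0000e-03  2.0504e+01] x at z=6 19.6 y range [-133.   -4.] z [ 12. 106.]
[0.19 0.4  0.05 1.22 0.01 1.66]
at [148.1 204.8 180.9] [0.1 0.4 0. ]
-1, -0.6, 2, 28.2, 0.109, -0.002, 0 ,
-1, -0.6, 5, 27.8, 0.108, -0.001, 0 ,
-1, -0.6, 8, 27.1, 0.109, -0.002, 0.001 ,
-1, -0.5, 10.8, 26.1, 0.108, -0.001, 0 ,
-1, 0, -2.7, 17.8, 0, 0, 0 ,
-1, 0, -2.7, 17.8, 0, 0, 0 ,
-> [135.7 203.   38.1] [25.  0.  0.]
```

>>> {"fn": "arm_command", "kwargs": {
  "moves": [-1,-0.6,2,28.2,0.109,-0.002,0,-1,-0.6,5,27.8,0.108,-0.001,0,-1,-0.6,8,27.1,0.109,-0.002,0,-1,-0.5,10.8,26.1,0.108,-0.001,0,-1,0,-2.7,17.8,0,0,0,-1,0,-2.7,17.8,0,0,0,-1,0,0,0,0,0,0,-1,0,0,0,0,0,0]
}}

```text
clock: 19.82
tcp_pos: [0.5687, 0.1947, 0.0391]
orientation: [-0.144, 0.653, 0.726, -0.16]
wrist_force: [0.1, 0.5, 0.3]
finger_gap: 0.0002
grip_force: 0.0
```

Run:
```python
from plan import *
rows(tip(120,y=203,n=16,s0=22,s1=32,th1=96))
```

```text
at [136.7 203.5  39.1] [24.9  0.  -0.1]
-1, -0.5, -18.7, 11.8, 0.002, 0, 0.002 ,
-1, 0, -6.8, -5, -0.027, 0, 0 ,
-1, 0, -7.1, -4.7, -0.028, 0, 0 ,
-1, 0, -7.3, -4.3, -0.027, 0, 0 ,
-1, 0, -7.4, -3.9, -0.027, 0, 0 ,
-1, 0, -7.6, -3.4, -0.027, 0, 0 ,
-1, 0, -7.3, -3.1, -0.028, 0, 0 ,
-1, 0, -7.3, -2.7, -0.027, 0, 0 ,

-1, 0, -7.4, -2.3, -0.027, 0, 0 ,
-1, 0, -7.5, -1.8, -0.028, 0, 0 ,
-1, 0, -7.6, -1.5, -0.027, 0, 0 ,
-1, 0, -7.5, -1, -0.027, 0, 0 ,
-1, 0, -7.7, -0.5, -0.027, 0, 0 ,
-1, 0, -7.6, -0.2, -0.028, 0, 0 ,
-1, -0.1, -7.6, 0.3, -0.027, 0, 0 ,
-1, 0, -7.6, 0.7, -0.027, 0, 0 ,

-1, 0, -7.6, 1.1, -0.027, 0, 0 ,
-> [ 11.  203.   93.3] [0. 0. 0.]
```

>>> {"fn": "arm_command", "kwargs": {
  "moves": [-1,-0.5,-10,6,0.002,0,0.002,-1,0,-8.7,5.8,0,0,0,-1,0,-6.8,-5,-0.027,0,0,-1,0,-7.1,-4.7,-0.028,0,0,-1,0,-7.3,-4.3,-0.027,0,0,-1,0,-7.4,-3.9,-0.027,0,0,-1,0,-7.6,-3.4,-0.027,0,0,-1,0,-7.3,-3.1,-0.028,0,0]
}}

```text
clock: 20.82
tcp_pos: [0.5163, 0.1891, 0.0757]
orientation: [-0.09, 0.663, 0.737, -0.099]
wrist_force: [0.9, 1.0, -0.5]
finger_gap: -0.0002
grip_force: 0.3
```

>>> {"fn": "arm_command", "kwargs": {
  "moves": [-1,0,-7.3,-2.7,-0.027,0,0,-1,0,-7.4,-2.3,-0.027,0,0,-1,0,-7.5,-1.8,-0.028,0,0,-1,0,-7.6,-1.5,-0.027,0,0,-1,0,0,0,0,0,0,-1,0,0,0,0,0,0]
}}

```text
clock: 21.58
tcp_pos: [0.489, 0.1862, 0.0894]
orientation: [-0.055, 0.666, 0.741, -0.061]
wrist_force: [-0.6, 0.1, 1.0]
finger_gap: 0.0002
grip_force: 0.1
```

Run:
```python
from fit import *
print(get_state()["wrist_force"]);im=board(1)
rows(tip(120,y=203,n=16,s0=22,s1=32,th1=96)[11:])
cv2.imwrite("pics/f.png",cv2.resize(im[100:250,250:450],(800,600),interpolation=2))
```

```text
[-0.60158982  0.14107272  0.9712055 ]
157 slope [ 2.9400e-01 -2.0000e-03  1.2615e+01] x at z=6 14.0 y range [123. 281.] z [ 10. 124.]
at [ 56.4 203.5  89. ] [ 9.4  0.  -0. ]
-1, -0.5, -7.9, -1.3, -0.027, 0, 0 ,
-1, 0, -7.6, -0.6, -0.028, 0, 0 ,
-1, 0, -7.7, -0.2, -0.027, 0, 0 ,
-1, 0, -7.6, 0.3, -0.027, 0, 0 ,
-1, 0, -7.6, 0.7, -0.028, 0, 0 ,
-1, 0, -7.6, 1.1, -0.027, 0, 0 ,
-> [ 10.9 203.   93.4] [-0.  0. -0.]
```

View pics/f.png

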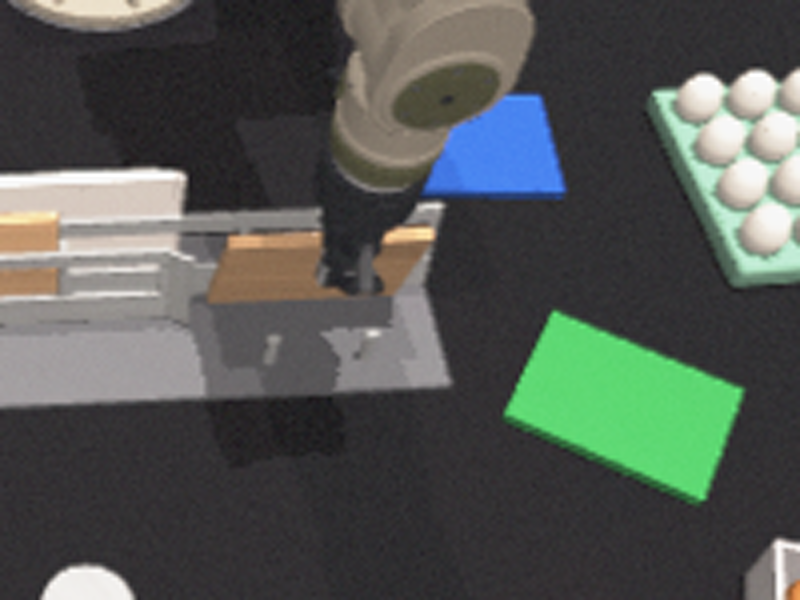

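The large board's face is at px (320,265), about 16° short of upright, with its foot near the fence. I'll finish with a lower contact.

Run:
```python
from plan import *
rows([(38,203,86,6),(15.5,203,72,0)],mm=8,tr=.12)
```

```text
at [ 56.4 203.5  89. ] [ 9.4  0.  -0. ]
-1, -0.2, -5.9, 2, -0.02, 0, 0 ,
-1, -0.1, -5.9, 1.9, -0.02, 0, 0 ,
-1, -0.2, -6, 1.7, -0.019, 0, 0 ,
-1, 0, -5.2, 4.1, -0.026, 0, 0 ,
-1, 0, -5.3, 3.9, -0.026, 0, 0 ,
-1, 0, -5.5, 3.8, -0.026, 0, 0 ,
-1, 0, -5.5, 3.6, -0.027, 0, 0 ,
-> [ 15.5 203.   72. ] [-0.  0. -0.]
```

>>> {"fn": "arm_command", "kwargs": {
  "moves": [-1,-0.2,-5.9,2,-0.02,0,0,-1,-0.1,-5.9,1.9,-0.02,0,0,-1,-0.2,-6,1.7,-0.019,0,0,-1,0,-5.2,4.1,-0.026,0,0,-1,0,-5.3,3.9,-0.026,0,0,-1,0,-5.5,3.8,-0.026,0,0,-1,0,-5.5,3.6,-0.027,0,0,-1,0,0,0,0,0,0]
}}

```text
clock: 22.62
tcp_pos: [0.4655, 0.1835, 0.0871]
orientation: [0.013, 0.669, 0.743, 0.015]
wrist_force: [4.5, -5.5, 73.3]
finger_gap: -0.0
grip_force: 34.9
```

Run:
```python
from fit import *
print(get_state()["wrist_force"]);im=board(1)
rows([(60,203,72,0),(80,203,90,28),(66,203,30,28)],mm=45,tr=.12)
```

```text
[ 4.54823955 -5.49407641 73.28451943]
553 slope [ 3.800e-02 -2.000e-03  1.395e+01] x at z=6 13.8 y range [123. 280.] z [  8. 127.]
at [ 33.  203.3  87.1] [-2.2  0.   0. ]
-1, -0.3, 26.4, 16.2, 0.039, -0.001, -0.001 ,
-1, 0, 4, -3.6, 0.098, 0, 0 ,
-1, 0, 3.6, -4, 0.098, 0, 0 ,
-1, 0, 3.2, -4.3, 0.098, 0, 0 ,
-1, 0, 2.8, -4.6, 0.097, 0, 0 ,
-1, 0, 2.3, -4.9, 0.098, 0.001, 0 ,
-1, 0, 7.9, 29.8, 0, 0, 0 ,
-1, 0, 8, 29.8, 0, 0, 0 ,

-> [ 66.  203.   29.9] [28.  0. -0.]
```

Force is 73 N downward, because the knuckles above the fingertips caught the board's top edge. I'll raise the tool at once.

>>> {"fn": "arm_command", "kwargs": {
  "moves": [-1,0,6,-10,0,0,0,-1,0,6,-10,0,0,0,-1,0,0,-8,0,0,0,-1,0,0,0,0,0,0,-1,0,0,0,0,0,0]
}}

```text
clock: 23.3
tcp_pos: [0.4583, 0.1825, 0.0985]
orientation: [-0.001, 0.669, 0.744, -0.001]
wrist_force: [-0.5, -0.2, -0.1]
finger_gap: 0.0002
grip_force: 0.0
```

Run:
```python
from fit import *
print(get_state()["wrist_force"],get_state()["ft_torque"]);im=board(1)
rows([(15,203,102,0)],mm=6)
```

```text
[-0.53681068 -0.16613418 -0.08345481] [0.02612919 0.01785545 0.02886936]
651 slope [-1.2000e-02 -2.0000e-03  1.4423e+01] x at z=6 13.9 y range [123. 280.] z [  7. 128.]
at [ 25.7 203.   98.5] [ 0.2 -0.  -0. ]
-1, 0, -5.4, -1.7, -0.002, 0, 0 ,
-1, 0, -5.3, -1.8, -0.001, 0, 0.001 ,
-> [ 15. 203. 102.] [ 0. -0.  0.]
```

Force is relieved and the board is about vertical with its foot at the fence. A gentle push will finish it.

>>> {"fn": "arm_command", "kwargs": {
  "moves": [-1,0,-5.4,-1.7,0,0,0,-1,0,-5.3,-1.8,0,0,0,-1,0,0,0,0,0,0,-1,0,0,0,0,0,0]
}}

```text
clock: 23.85
tcp_pos: [0.4487, 0.1815, 0.1032]
orientation: [-0.0, 0.669, 0.744, -0.0]
wrist_force: [0.0, -0.4, -0.1]
finger_gap: -0.0002
grip_force: 0.0
```

Run:
```python
from fit import *
print(get_state()["wrist_force"],get_state()["ft_torque"]);im=board(1)
rows([(55,203,105,0),(60,303,115,0),(10,303,60,0)],mm=50)
```

```text
[ 0.04237361 -0.36860349 -0.11068978] [ 0.00315395  0.0337427  -0.02716965]
754 slope [-1.4000e-01 -1.0000e-03  1.5079e+01] x at z=6 14.0 y range [124. 281.] z [  9. 126.]
at [ 16.1 203.1 103.2] [ 0.  0. -0.]
-1, -0.1, 38.9, -1.8, -0.001, 0, 0.001 ,
-1, 33.3, 1.7, -3.3, 0, 0, 0 ,
-1, 33.4, 1.7, -3.4, 0, 0, 0 ,
-1, 33.3, 1.6, -3.3, 0, 0, 0 ,
-1, 0, -25, 27.5, 0, 0, 0 ,
-1, 0, -25, 27.5, 0, 0, 0 ,
-> [ 10. 303.  60.] [-0.  0.  0.]
```

>>> {"fn": "arm_command", "kwargs": {
  "moves": [-1,0,38.9,-1.8,0,0,0,-1,36.3,1.7,-3.3,0,0,0,-1,36.4,1.7,-3.4,0,0,0,-1,36.3,1.6,-3.3,0,0,0,-1,0,-25,27.5,0,0,0,-1,0,-25,27.5,0,0,0,-1,0,0,0,0,0,0,-1,0,0,0,0,0,0]
}}

```text
clock: 24.9
tcp_pos: [0.4323, 0.2896, 0.0608]
orientation: [0.0, 0.669, 0.744, 0.0]
wrist_force: [0.0, 0.3, -0.4]
finger_gap: 0.0001
grip_force: 0.0
```

Run:
```python
from fit import *
print(get_state()["wrist_force"],get_state()["ft_torque"]);board(1)
rows([(11,192,60,0)],mm=13)
```

```text
[ 0.01179757  0.28882631 -0.36731591] [ 0.00343186 -0.03439182 -0.04777338]
950 slope [-1.3800e-01 -1.0000e-03  1.4887e+01] x at z=6 13.8 y range [124. 280.] z [  8. 127.]
at [ 11.5 312.2  61.1] [-0.1  0.  -0. ]
-1, -12, 0, 0.1, 0, 0, 0 ,
-1, -12, -0.1, 0.1, 0, 0, 0 ,
-1, -12, 0, 0.1, 0, 0, 0 ,
-1, -12, -0.1, 0.1, 0, 0, 0 ,
-1, -12, 0, 0.1, 0, 0, 0 ,
-1, -12, -0.1, 0.1, 0, 0, 0 ,
-1, -12.1, 0, 0.1, 0, 0, 0 ,
-1, -12, -0.1, 0.1, 0, 0, 0 ,

-1, -12.1, 0, 0.1, 0.001, 0, 0 ,
-1, -12, -0.1, 0.1, 0, -0.001, 0 ,
-> [ 11. 192.  60.] [-0. -0. -0.]
```

>>> {"fn": "arm_command", "kwargs": {
  "moves": [-1,-12,0,0.1,0,0,0,-1,-12,-0.1,0.1,0,0,0,-1,-12,0,0.1,0,0,0,-1,-12,-0.1,0.1,0,0,0,-1,-12,0,0.1,0,0,0,-1,-12,-0.1,0.1,0,0,0,-1,0,0,0,0,0,0]
}}

```text
clock: 25.82
tcp_pos: [0.4384, 0.2166, 0.0593]
orientation: [-0.0, 0.669, 0.743, -0.001]
wrist_force: [0.3, 0.2, -0.2]
finger_gap: 0.0
grip_force: 0.0
```

Run:
```python
from fit import *
print(get_state()["wrist_force"],get_state()["ft_torque"]);board(1)
rows([(11,185,60,0)],mm=12)
```

```text
[ 0.28027938  0.20818189 -0.18344918] [0.05446681 0.05305322 0.00650697]
844 slope [-2.1300e-01 -1.0000e-03  2.1488e+01] x at z=6 20.1 y range [ 63. 220.] z [  8. 126.]
at [  9.5 239.5  59.3] [ 0.1 -0.   0. ]
-1, -10.9, 0.3, -0.1, 0, 0, 0 ,
-1, -10.9, 0.3, -0.1, 0, 0, 0 ,
-1, -10.9, 0.3, -0.2, 0, 0, 0 ,
-1, -10.9, 0.3, -0.1, -0.001, 0, 0 ,
-1, -10.9, 0.3, -0.2, 0, 0, 0 ,
-> [ 11. 185.  60.] [ 0. -0.  0.]
```

>>> {"fn": "arm_command", "kwargs": {
  "moves": [-1,-11,0.3,-0.1,0,0,0,-1,-11,0.3,-0.1,0,0,0,-1,-11,0.3,-0.2,0,0,0,-1,-11,0.3,-0.1,0,0,0,-1,-9,0.3,-0.2,0,0,0,-1,-4,0,0,0,0,0,-1,0,0,0,0,0,0,-1,0,0,0,0,0,0]
}}

```text
clock: 26.88
tcp_pos: [0.4459, 0.1612, 0.06]
orientation: [-0.0, 0.669, 0.744, -0.0]
wrist_force: [-0.2, -0.4, -0.9]
finger_gap: 0.0001
grip_force: 0.0
```

Run:
```python
from fit import *
print(get_state()["wrist_force"],inrack(*cur()));board(1);board(-1)
```

```text
[-0.2150279  -0.35279289 -0.92696173] (array([ 11. , 183.2,  60. ]), array([ 0.1,  0. , -0. ]))
644 slope [-2.0700e-01  1.0000e-03  2.0755e+01] x at z=6 19.6 y range [ 11. 167.] z [ 11. 126.]
300 slope [-2.1000e-01 -2.0000e-03  2.1478e+01] x at z=6 20.4 y range [-133.   -4.] z [ 13. 107.]
```

>>> {"fn": "arm_command", "kwargs": {
  "moves": [-1,-3,0,0,0,0,0,-1,-3,0,0,0,0,0,-1,-2,0,0,0,0,0,-1,-1,0,0,0,0,0,-1,0,0,0,0,0,0,-1,0,0,0,0,0,0]
}}

```text
clock: 27.72
tcp_pos: [0.4467, 0.1531, 0.0601]
orientation: [-0.001, 0.668, 0.744, 0.0]
wrist_force: [-0.9, 5.8, 0.8]
finger_gap: 0.0
grip_force: 0.0
```

Run:
```python
from fit import *
print(get_state()["wrist_force"],inrack(*cur()));board(1);board(-1)
```

```text
[-0.89993295  5.80472881  0.76768305] (array([ 11. , 175. ,  60.1]), array([ 0.1,  0.1, -0.1]))
616 slope [-2.1100e-01  1.0000e-03  2.1108e+01] x at z=6 20.0 y range [  5. 161.] z [ 10. 126.]
299 slope [-1.9900e-01 -6.0000e-03  2.0075e+01] x at z=6 19.4 y range [-133.   -4.] z [ 12. 107.]
```

Both boards are home, with 5.8 N of contact against the stop. I'll back off and check before handing in.

>>> {"fn": "arm_command", "kwargs": {
  "moves": [-1,20,0,0,0,0,0,-1,20,0,0,0,0,0,-1,20,20,-30,0,0,0,-1,0,20,-40,0,0,0,-1,0,20,-40,0,0,0,-1,0,0,0,0,0,0,-1,0,0,0,0,0,0,-1,0,0,0,0,0,0]
}}

```text
clock: 28.82
tcp_pos: [0.4988, 0.2177, 0.1685]
orientation: [-0.001, 0.669, 0.744, -0.002]
wrist_force: [-0.0, 0.0, 0.7]
finger_gap: -0.0
grip_force: 0.0
```

Run:
```python
from fit import *
print(get_state()["clock"]);im=board(1);board(-1)
cv2.imwrite("pics/g.png",cv2.resize(im[100:290,150:430],(800,543),interpolation=2))
```

```text
28.825
667 slope [-2.1000e-01 -1.0000e-03  2.1361e+01] x at z=6 20.0 y range [  5. 161.] z [  9. 126.]
259 slope [-1.9200e-01 -6.0000e-03  1.9783e+01] x at z=6 19.1 y range [-133.   -4.] z [ 13. 107.]
```

View pics/g.png

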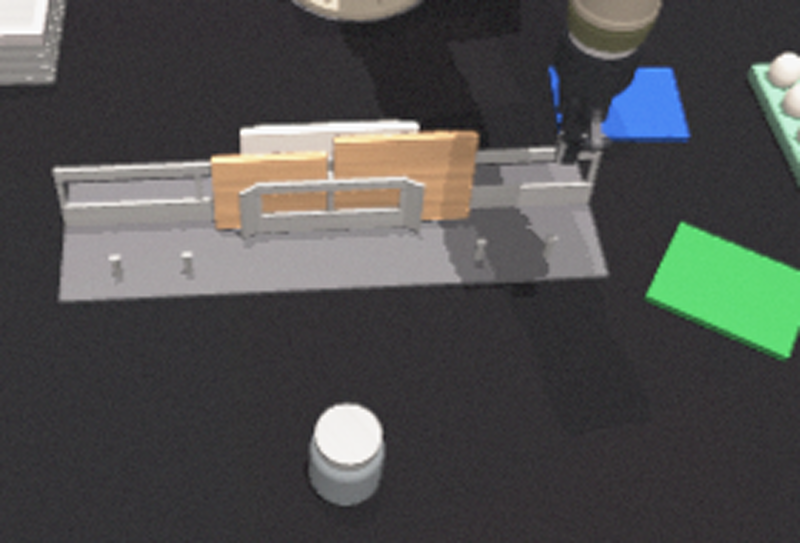

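Both boards stand in the slot, small at px (270,190) and large at (405,175), with the stop between them at (331,170) and the jar in place. The arm is clear, so I'll hand in.

```bash
python3 -c "
from workcell import *
print(hand_in())"
```

```text
the job is handed in; nothing more can be done
None
```

Both boards stand by themselves in the slot against the middle stop, by the last camera check, and the job was handed in at about 29 s of the 64 s (the hand-in gave no verdict); the arm never went near the bowl or jar, and a downward force of about 73 N (wrist limit 120 N) built up briefly while tipping the large board before I relieved it.

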